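# Slim box out from the middle of the stack

### The job

The slim box of flower pins in the middle of the stack on the sloping rack is wanted: first lift the deep box that lies on it off, leaving the slim one on the rack, then lay the slim box flat and right way up in the wooden tray, and put the deep box back square on top of the other deep box, which stays on the rack. Set the boxes down rather than dropping them, let go of them, and leave the flower pot, the bowl and the wire reel where they are.

Things in the scene. Friction and masses are not known exactly. Their poses are not given: they have to be found in the camera images.
- top_box: The deep box on top of the stack: closed rigid kraft-board box with blank white paper labels on its top and long faces and a dark line round its lower edge, 50 (x) by 130 (y) by 34 (z) mm, about 0.2 kg. Origin: centre of its underside. z points out of its labelled top face, y along its length, x across it (the 50 mm side, to be gripped), pointing up the slope while it lies on the rack. On the rack it is tilted 30 degrees, its z leaning toward the robot side.
- slim_box: The slim box in the middle of the stack: same board and outline, 50 (x) by 130 (y) by only 24 (z) mm, about 0.16 kg. Origin: centre of its underside; axes as for top_box. It lies loose between the two deep boxes, nothing holds it but friction and the pins. The faces of the three boxes are nearly flush, so fingers reaching below its underside would also catch the box below.
- bottom_box: The deep box at the bottom of the stack, the same as top_box (50 by 130 by 34 mm, origin at the centre of the underside), lying loose on the rack's board; it stays there. The restacked deep box's underside comes 34 mm along this box's z from its origin.
- rack: Fixed grey sloping rack with steel legs, 190 mm wide (y). Its board, 130 mm long, rises at 30 degrees toward the rack's +x (low side toward the robot). On the low side two steel pins, 12 mm thick, 90 mm apart (at y = -45 and +45), stand 82 mm square out of the board; the boxes lean on them with their low long faces, and a finger passes between the pins. Origin: on the table under the board's middle, 17 mm to the +x side of the bottom box's origin.
- tray: Fixed shallow wooden tray, 170 (x) by 230 (y) mm outside, 22 mm high, walls 6 mm and floor about 6 mm thick, on the table. Origin: centre of its underside. x across, y along. The table between the tray and the rack is bare: there is room there to put a box down for a while.
- flower_pot: Bystander: kraft pot with a low flower arrangement, about 110 mm wide and 110 mm high, loose, beyond the work. Origin: centre of its underside.
- bowl: Bystander: grey plastic bowl, 150 mm wide, 70 mm high, loose, on the robot's right. Origin: centre of its underside.
- wire_reel: Bystander: wooden reel of copper wire, 64 mm wide, 46 mm high, loose, on the robot's left. Origin: centre of its underside.
Mind the look-alikes: they are no part of the job. Leave any green or yellow look-alike of the top_box alone.

How it is judged:
By the outcome, as a careful person would: the job done as asked, in the order asked, and still so for the second after the job is handed in, with the robot touching nothing.
It also fails if it takes over 72 s, if anything falls off the work surface, if the arm or the gripper's body presses on something with over 40 N, if the wrist force passes 120 N, or if a joint passes its speed limit or range.

### The arm

A 7-joint arm with a two-finger parallel gripper is mounted at the origin on the work surface. World frame = base frame: x ahead of the robot, y to its left, z up, the work surface at z = 0. Lengths are in m, angles in rad, forces in N, time in s.
With the tool pointing down it reaches from about 0.35 to 0.9 m from the base axis. Payload 8.1 kg.
Tool frame: the origin (TCP) lies on the centre line of the jaws, within the pads' length; the fingertips stand 19 mm ahead of it and the grasp point (between the pads) is the TCP; z points along the fingers, y is the direction in which the jaws open and shut (so a half turn about z gives the same grasp; the last joint's range is limited). The gripper opens to 92 mm and grips with 3 to 60 N. Pads are 19 mm wide; open, the fingers measure 130 mm over their backs; the gripper's body (75 mm by 190 mm) begins 47 mm behind the grasp point.
Start: joints at [1.095, 0.434, 0.025, 1.573, -0.012, 1.134, -0.075], TCP at [0.228, -0.582, 0.246] pointing down, gripper open.
Joint ranges: [-2.62, 2.62], [-0.44, 2.09], [-1.27, 1.32], [0.08, 2.57], [-1.32, 4.46], [0.12, 2], [-2.74, 2.74]. Speed limits (rad/s): [2.22, 2.22, 3.01, 3.01, 3.14, 3.14, 3.14].

### API

Orientations are given as a rotation vector (axis times angle).
In Python, from cell import monitor, imaging, workorder, outline_of gives the robot as it stands.
- The arm moves only by the tool move_arm, never from a script. Its argument "series" is a list of rows, each a list of 6 numbers: the shift along the world's x, y, z in cm, then the turn, a rotation vector about the world's x, y, z in degrees. A call has 1 to 8 rows; each row shifts and turns the commanded pose from where the row before left it; what a row does not reach is not made up. A row lasts 1/10 s, in which the tool goes at most 50 mm and 8.59 degrees, less where a joint would pass 70% of its speed; a pose out of reach is approached as far as the arm can. A call with a gripper value outside its range is refused whole. "grip" is the opening, from 0 (shut) to 1 (fully open), set as the call begins (left out, the last holds). The fingers move at their own pace and stop on an object; "force" is the grip in N (left out, the last holds). Time passes only in rows, so rows that do not move let the fingers close. It gives the time, the measured TCP pose, the force and the opening at its end, in the units of the state.
- monitor.observe(): the state, without advancing time (a new reading comes with each control period).
- imaging.get_image(name): name is "scene" or "top"; returns a dict with "color" (480x640x3 uint8, red, green, blue), "fx", "fy", "cx", "cy" (pixels), "rvec" (rotation vector, rad) and "tvec" (3), from world to camera coordinates, as OpenCV has them. Camera axes: x right, y down, z forward; pixel columns grow to the right and rows downward; lengths in m; the calibration is good to about 2 mm. A picture is of the moment at which its call begins. There is no depth.
- workorder.sign_off(): hands the job in, once; it reports no verdict.
Trained networks look in the newest picture that a camera, given by its name, has taken for a name from the list of things; names that differ only in an ending like _2 or _b are one class to them, and where a whole thing is asked for, a point or a joint stands for the part that bears it (a point fixed in the world has none). Each returns a list of dicts, best first, with "p" (0 to 1); they miss things now and then, are a little off and sometimes report something else, mostly with a low value. They report only what shows in the picture. A call takes as long as a camera call. They do not tell look-alikes from the thing itself.
- outline_of(camera, thing): "mask" (480x640 bool, what is visible of it) and "rect" ([left, top, width, height] in pixels, round what is visible of it).
The state is a dict: "clock": time; "joints": joint angles; "dq": joint speeds; "joint_efforts": joint torques, N m; "position": TCP position; "ee_rot": TCP orientation; "force": force on the tool from outside, world axes, zero at the start; "ft_torque": the same for the moment, N m; "width": opening from 0.0 (shut) to 1.0 (fully open).
Only numpy, scipy, OpenCV 4.12 (cv2) and the standard library are available. Lean on these libraries where they do the work, as an engineer would, in place of code of your own. Each camera call takes 0.05 s, during which the arm holds its last target. There are 200 camera calls.

## Working session

There is one attempt and no reset: what is moved stays moved. The work goes in short steps, Python scripts to look and compute and a tool call to move; the robot and the scene stay as the last step left them, time stands still between calls to the robot, and variables do not carry over. Pictures are saved under pics/ and viewed, about 8 in all and at most 12, crops included, and the job is handed in when it is done.

Besides the shell and the picture viewer there is one more tool, called as name(argument=value, ...), one argument or row to a line, values as JSON. move_arm: Moves the arm, as the interface text tells. Its arguments: {"type":"object","properties":{"series":{"type":"array"},"grip":{"type":"number"},"force":{"type":"number"}},"required":["series"]}

```bash
mkdir -p pics; ls
cat > h.py <<'E'
import numpy as np, cv2
from cell import monitor, imaging, workorder, outline_of
def cam(n):
    d=imaging.get_image(n); K=np.array([[d['fx'],0,d['cx']],[0,d['fy'],d['cy']],[0,0,1]])
    R=cv2.Rodrigues(np.array(d['rvec'],float))[0]; return d,K,R,np.array(d['tvec'],float)
def proj(c,P):
    d,K,R,t=c; p=(np.atleast_2d(P)@R.T+t)@K.T; return p[:,:2]/p[:,2:]
def unproj(c,uv,z):
    d,K,R,t=c; uv=np.atleast_2d(uv); r=np.c_[uv,np.ones(len(uv))]@np.linalg.inv(K).T@R; o=-R.T@t
    return o+r*((z-o[2])/r[:,2])[:,None]
def save(c,f): cv2.imwrite(f,cv2.cvtColor(c[0]['color'],cv2.COLOR_RGB2BGR))
E
python3 - <<'E'
from h import *
s=monitor.observe(); print(s)
for n in('scene','top'):
    c=cam(n); save(c,f'pics/{n}0.png'); print(n,c[1].round(1).tolist(),(-c[2].T@c[3]).round(3),c[2][2].round(2))
    for t in('top_box','slim_box','bottom_box','rack','tray'):
        for o in outline_of(n,t)[:3]: print(t,round(o['p'],2),o['rect'],o['mask'].sum())
E
```

```text
pics
{'clock': 0.0, 'joints': array([ 1.09541169,  0.43522641,  0.02499689,  1.57406823, -0.0115655 ,
        1.1340293 , -0.07511352]), 'dq': array([-8.23140054e-05, -1.18836715e-03,  1.74743676e-03,  2.34667287e-05,
       -2.23761296e-03, -3.68656759e-04,  2.65434759e-03]), 'joint_efforts': array([-1.70677442e-03, -6.67854953e+01,  9.84125398e-01, -3.14468014e+01,
       -6.03558705e-02,  4.30448726e-02,  2.30206979e-04]), 'position': array([ 0.2273841 , -0.58165746,  0.24495429]), 'ee_rot': array([-3.08571528e+00, -5.81764226e-01,  7.44018272e-04]), 'force': array([-0.49991973, -0.75923417, -1.22691137]), 'ft_torque': array([ 0.02366568, -0.02119636,  0.04985259]), 'width': 1.0035937774418675}
scene [[499.2, 0.0, 315.9], [0.0, 499.2, 236.2], [0.0, 0.0, 1.0]] [1.503 0.301 1.03 ] [-0.7  -0.23 -0.68]
top_box 0.83 [367.0, 223.4, 51.3, 25.0] 729
top_box 0.64 [453.0, 268.1, 40.3, 40.3] 982
top_box 0.54 [376.0, 215.9, 43.6, 20.6] 356
slim_box 0.58 [367.5, 238.2, 47.7, 22.4] 413
bottom_box 0.89 [365.8, 250.4, 51.1, 22.2] 636
rack 0.79 [354.5, 254.3, 75.5, 43.0] 922
tray 0.77 [194.3, 218.5, 96.0, 56.4] 3520
top [[621.1, 0.0, 320.0], [0.0, 621.1, 234.2], [0.0, 0.0, 1.0]] [0.381 0.011 1.635] [ 0.12 -0.01 -0.99]
top_box 0.97 [136.3, 231.5, 46.5, 47.2] 1102
top_box 0.88 [223.5, 311.9, 55.1, 18.6] 1026
top_box 0.66 [215.0, 251.5, 56.7, 25.9] 1268
slim_box 0.54 [219.2, 249.6, 50.9, 3.0] 213
rack 0.79 [205.0, 218.6, 75.9, 49.2] 2098
tray 0.95 [365.1, 210.5, 91.4, 68.4] 5656
```

View pics/scene0.png

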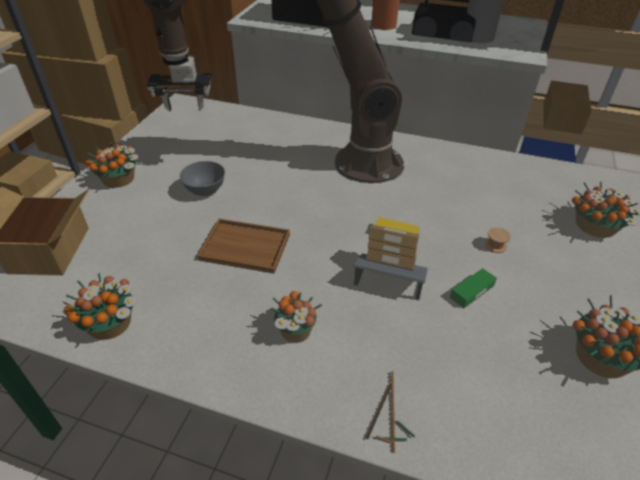

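View pics/top0.png

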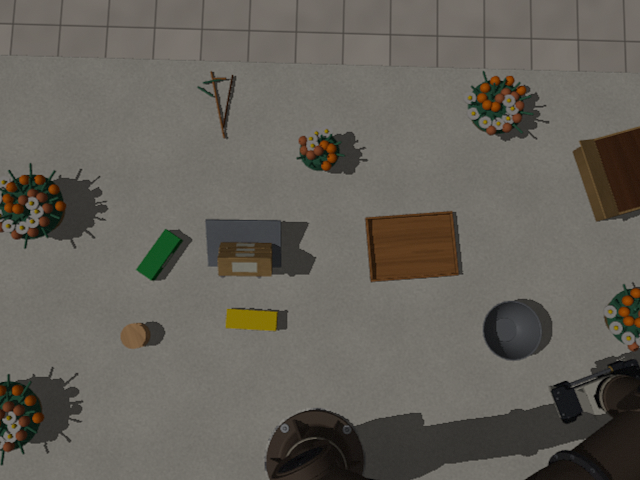

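The scene view shows the stack at about (392,243), the tray at (245,245), the green look-alike at (474,287), and the yellow one behind the stack at (397,226). In the top view the stack is at (245,259), the tray at (412,246), and yellow at (252,319), on the robot side of the rack. Next I'll enlarge both views of the stack to pick corners.

Run:
```python
import cv2,numpy as np
a=cv2.imread('pics/scene0.png')[205:305,345:440]; b=cv2.imread('pics/top0.png')[210:340,195:295]
f=lambda i,s:cv2.resize(i,None,fx=s,fy=s,interpolation=cv2.INTER_CUBIC)
A=f(a,4.0);B=f(b,4.0)
o=np.zeros((540,800,3),np.uint8);o[:400,:380]=A;o[:520,390:790]=B
cv2.imwrite('pics/z1.png',o)
```

```text
(no output)
```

View pics/z1.png

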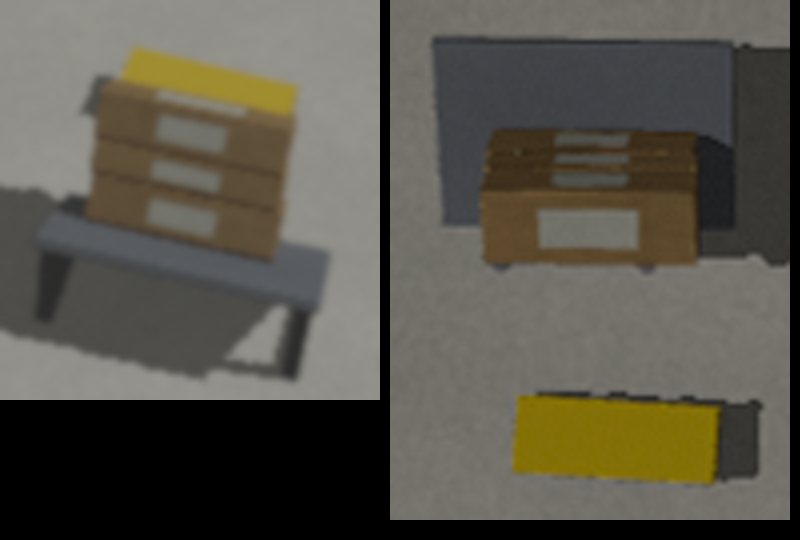

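The crop shows the stack's three back faces and the board in the scene view, and the top face in the top view, at (483..697, 191..264) in crop pixels. I'll fit the stack pose to these corners.

```bash
cat > fit.py <<'E'
from h import *
from scipy.optimize import least_squares
S,T=cam('scene'),cam('top')
us=lambda X,Y:((X+.5)/4-.5+345,(Y+.5)/4-.5+205)
ut=lambda X,Y:((X-390+.5)/4-.5+195,(Y+.5)/4-.5+210)
# local frame of bottom box: x up slope, y, z normal
obs=[(T,ut(483,191),(.025,.065,.092)),(T,ut(697,191),(.025,-.065,.092)),(T,ut(483,263),(-.025,.065,.092)),(T,ut(696,264),(-.025,-.065,.092)),
(T,ut(491,131),(.025,.065,0)),(T,ut(697,134),(.025,-.065,0)),
(S,us(86,216),(.025,-.065,0)),(S,us(276,258),(.025,.065,0)),(S,us(99,82),(.025,-.065,.092)),(S,us(295,113),(.025,.065,.092)),
(S,us(95,136),(.025,-.065,.058)),(S,us(289,166),(.025,.065,.058))]
rob=lambda yaw:cv2.Rodrigues(np.array([0,0,yaw]))[0]@cv2.Rodrigues(np.array([0,-np.pi/6,0]))[0]
def res(p):
    R=rob(p[3]); return np.concatenate([(proj(c,R@np.array(l)+p[:3])-np.array(uv))[0] for c,uv,l in obs])
r=least_squares(res,[.5,.2,.08,0],loss='soft_l1'); p=r.x
print('bottom origin',p[:3].round(4),'yaw deg',np.degrees(p[3]).round(2)); print(res(p).reshape(-1,2).round(1).tolist())
R=rob(p[3]); print('ztop ctr',(p[:3]+R@[0,0,.092]).round(4)); print(R.round(3))
print('tray corners',[unproj(T,q,.022)[0].round(3) for q in((365.5,216.5),(455.5,211.5),(460.5,275),(370.5,281))])
print('yellow',[unproj(T,ut(*q),.034)[0].round(3) for q in((517,396),(720,406),(714,483),(513,471))])
print('rack board',[unproj(T,ut(*q),z)[0].round(3) for q,z in(((433,37),.13),((733,42),.13))])
E
python3 fit.py
```

```text
bottom origin [0.5212 0.1853 0.0533] yaw deg 2.9
[[-1.9, 0.8], [-1.3, -0.5], [-0.2, 1.3], [-0.0, -0.2], [0.9, 0.2], [0.7, -1.8], [-1.3, -0.4], [-1.2, -1.4], [1.0, 0.4], [0.5, 1.7], [-0.1, -0.9], [-0.4, 0.8]]
ztop ctr [0.4753 0.183  0.1329]
[[ 0.865 -0.051 -0.499]
 [ 0.044  0.999 -0.025]
 [ 0.5    0.     0.866]]
tray corners [array([ 0.623, -0.118,  0.022]), array([ 0.643, -0.355,  0.022]), array([ 0.476, -0.368,  0.022]), array([ 0.454, -0.134,  0.022])]
yellow [array([0.374, 0.234, 0.034]), array([0.371, 0.105, 0.034]), array([0.322, 0.107, 0.034]), array([0.326, 0.235, 0.034])]
rack board [array([0.59 , 0.282, 0.13 ]), array([0.592, 0.098, 0.13 ])]
```

Residuals reach 1.9 px, which leaves the yaw unsure. I'll refine with a wireframe and image-gradient fit of the stack and board in both views, and do the same for the tray.

```bash
cat > wf.py <<'E'
from h import *
from scipy.optimize import minimize
from scipy.ndimage import map_coordinates, gaussian_filter
ROT=lambda yaw,tilt:cv2.Rodrigues(np.array([0,0,yaw]))[0]@cv2.Rodrigues(np.array([0,-tilt,0]))[0]
def grads(c,s):
    g=c[0]['color'].astype(float); 
    return [(gaussian_filter(g[...,k],s,order=(0,1)),gaussian_filter(g[...,k],s,order=(1,0))) for k in range(3)]
def score(c,G,A,B):
    pa,pb=proj(c,A),proj(c,B); t=np.linspace(.08,.92,25)[:,None]; sc=0
    for a,b in zip(pa,pb):
        q=a+(b-a)*t; d=(b-a)/np.linalg.norm(b-a); n=(-d[1],d[0])
        m=sum(abs(np.mean(map_coordinates(gx,[q[:,1],q[:,0]],order=1)*n[0]+map_coordinates(gy,[q[:,1],q[:,0]],order=1)*n[1])) for gx,gy in G)
        sc+=m**.5*np.linalg.norm(b-a)**.5
    return sc
def fit(p0,views,tilt,sig=(2,1.2,.8),step=(.005,.005,.005,.03),free=(1,1,1,1)):
    p=np.array(p0,float); fr=np.array(free,bool)
    for s in sig:
        GG=[grads(c,s) for c,_ in views]
        def f(q):
            pp=p.copy(); pp[fr]=q; R=ROT(pp[3],tilt)
            return -sum(score(c,G,np.array([e[0] for e in E])@R.T+pp[:3],np.array([e[1] for e in E])@R.T+pp[:3]) for (c,E),G in zip(views,GG))
        q0=p[fr]; st=np.array(step)[fr]
        r=minimize(f,q0,method='Nelder-Mead',options=dict(initial_simplex=np.vstack([q0]+[q0+st*k*e for e in np.eye(len(q0)) for k in (1,)]),xatol=1e-4,fatol=1e-3))
        q=p.copy();q[fr]=r.x;p=q; step=np.array(step)/2
        print(s,p.round(4),round(np.degrees(p[3]),2),round(r.fun,1))
    return p
def rect(x0,x1,y0,y1,z): 
    P=[(x0,y0,z),(x1,y0,z),(x1,y1,z),(x0,y1,z)]; return {k:(P[i],P[(i+1)%4]) for i,k in enumerate(('-y','+x','+y','-x'))}
E
python3 - <<'E'
from wf import *
S,T=cam('scene'),cam('top'); h=.092
t=rect(-.025,.025,-.065,.065,h); b=rect(-.0454,.0846,-.095,.095,0)
back=lambda z:((.025,-.065,z),(.025,.065,z)); vert=lambda y:((.025,y,0),(.025,y,h))
ET=[*t.values(),back(0),b['+x'],vert(.065),vert(-.065),((.03,.095,0),(.0846,.095,0)),((.03,-.095,0),(.0846,-.095,0))]
ES=[t['+x'],back(0),back(.034),back(.058),vert(.065),vert(-.065),((.0846,-.095,0),(.0846,.095,0))]
for p0 in((.5212,.1853,.0533,.05),(.52,.185,.055,.0)):
    p=fit(p0,[(T,ET),(S,ES)],np.pi/6)
print('T only');fit(p,[(T,ET)],np.pi/6,sig=(1.,)); 
R=ROT(p[3],np.pi/6); print('top ctr',p[:3]+R@[0,0,h])
print('tray')
o=rect(-.085,.085,-.115,.115,.022); q=fit((.549,-.244,0,.08),[(T,[*o.values()]),(S,[*o.values()])],0,free=(1,1,0,1))
for (c,E,n) in((T,ET,'t'),(S,ES,'s')):
    im=cv2.resize(cv2.cvtColor(c[0]['color'],4),None,fx=4,fy=4,interpolation=2)
    for a,bb in E:
        pp=((proj(c,np.array([a,bb])@R.T+p[:3])+.5)*4-.5).round().astype(int); cv2.line(im,pp[0].tolist(),pp[1].tolist(),(0,255,0),1)
    u=((proj(c,p[:3])[0])*4).astype(int); w=im[u[1]-200:u[1]+200,u[0]-200:u[0]+200]
    if n=='t': L=w
cv2.imwrite('pics/z2.png',np.hstack([L,w]))
E
```

```text
2 [0.5213 0.1861 0.0586 0.0563] 3.23 -368.2
1.2 [0.5221 0.1858 0.0585 0.0512] 2.93 -437.1
0.8 [0.5223 0.1854 0.0577 0.0496] 2.84 -475.1
2 [0.5213 0.1861 0.0586 0.0566] 3.24 -368.2
1.2 [0.5221 0.1858 0.0584 0.0513] 2.94 -437.1
0.8 [0.5223 0.1854 0.0577 0.0497] 2.85 -475.1
T only
1.0 [0.5199 0.1814 0.0835 0.0272] 1.56 -259.8
top ctr [0.47631388 0.18309424 0.13739985]
trayTraceback (most recent call last):
  File "<stdin>", line 12, in <module>
  File "wf.py", line 23, in fit
    r=minimize(f,q0,method='Nelder-Mead',options=dict(initial_simplex=np.vstack([q0]+[q0+st*k*e for e in np.eye(len(q0)) for k in (1,)]),xatol=1e-4,fatol=1e-3))
    res = _minimize_neldermead(fun, x0, args, callback, bounds=bounds,
                               **options)
    fsim[k] = func(sim[k])
              ~~~~^^^^^^^^
    fx = function(np.copy(x), *(wrapper_args + args))
  File "wf.py", line 20, in f
    pp=p.copy(); pp[fr]=q; R=ROT(pp[3],tilt)
                             ~~~^^^^^^^^^^^^
  File "wf.py", line 4, in <lambda>
    ROT=lambda yaw,tilt:cv2.Rodrigues(np.array([0,0,yaw]))[0]@cv2.Rodrigues(np.array([0,-tilt,0]))[0]
                                                              ~~~~~~~~~~~~~^^^^^^^^^^^^^^^^^^^^^^^
cv2.error: OpenCV(4.12.0) /io/opencv/modules/calib3d/src/calibration_base.cpp:151: error: (-210:Unsupported format or combination of formats) The matrices must have 32f or 64f data type in function 'Rodrigues'
```

```bash
cat >> wf.py <<'E'
P=np.array([.5223,.1854,.0577,.0497])
def delta(pos,R):
    "shift cm and turn deg from the measured pose to the goal"
    s=monitor.observe(); Rc=cv2.Rodrigues(np.array(s['ee_rot']))[0]
    w=np.degrees(cv2.Rodrigues(np.asarray(R)@Rc.T)[0].ravel())
    print('t',round(s['clock'],2),'pos',s['position'].round(4),'F',s['force'].round(1),'w',round(s['width'],3),'d_cm',((pos-s['position'])*100).round(2),'turn',w.round(1))
def tool(yaw,tilt):
    B=ROT(yaw,tilt); return np.c_[B[:,1],B[:,0],-B[:,2]]
E
python3 - <<'E'
from wf import *
S,T=cam('scene'),cam('top')
o=rect(-.085,.085,-.115,.115,.022); q=fit((.549,-.244,0,.08),[(T,[*o.values()]),(S,[*o.values()])],0.0,free=(1,1,0,1))
R=ROT(P[3],np.pi/6)
delta(P[:3]+R@[0,0,.092+.10],tool(P[3],np.pi/6))
delta(P[:3]+R@[0,0,.092+.10],tool(P[3],0.))
E
```

```text
2 [ 0.5491 -0.2406  0.      0.0991] 5.68 -351.1
1.2 [ 0.5491 -0.2396  0.      0.0991] 5.68 -411.0
0.8 [ 0.549  -0.2389  0.      0.1001] 5.73 -442.4
t 0.9 pos [ 0.2276 -0.5821  0.2458] F [ 0.2 -0.2 -0.1] w 1.002 d_cm [19.88 76.27 -2.18] turn [-17.4 -26.9  69.8]
t 0.9 pos [ 0.2276 -0.5821  0.2458] F [ 0.2 -0.2 -0.1] w 1.002 d_cm [19.88 76.27 -2.18] turn [ 0.   0.  71.5]
```

move_arm(
  series=[
    [0.5,4,0.5,0,0,8],
    [1,4.5,0.5,0,0,8],
    [1.5,4.5,0.5,0,0,8],
    [1.5,4.5,0.5,0,0,8],
    [1.5,4.5,0,0,0,8],
    [1.5,4.5,0,0,0,8],
    [1.5,4.5,0,0,0,8],
    [1.5,4.5,0,0,0,8],
  ],
  grip=0,
  force=10,
)

```text
clock: 1.7
position: [0.3329, -0.2254, 0.2661]
ee_rot: [2.303, 2.135, -0.0]
force: [2.9, -0.7, 0.2]
width: 0.353
```

move_arm(
  series=[
    [1.5,4.5,0,0,0,7.5],
    [1.5,4.5,0,0,-6,0],
    [1,4.5,0,0,-6,0],
    [1,4.5,0,0,-6,0],
    [1,4.5,0,0,-6,0],
    [1,4.5,0,0,-6,0],
    [0,4.5,0,0,0,0],
    [0,2,0,0,0,0],
  ],
)

```text
clock: 2.5
position: [0.4019, 0.112, 0.2659]
ee_rot: [1.867, 1.973, 0.503]
force: [0.8, -1.8, 0.1]
width: 0.004
```

```bash
python3 -c "
from wf import *
R=ROT(P[3],np.pi/6)
delta(P[:3]+R@[0,0,.092+.05],tool(P[3],np.pi/6)); print(monitor.observe()['joints'].round(2))"
```

```text
t 2.5 pos [0.4019 0.112  0.2659] F [ 0.8 -1.8  0.1] w 0.004 d_cm [ 4.95  6.99 -8.52] turn [1.5 0.1 0.1]
[ 0.77 -0.25 -1.11  2.32 -0.08  0.44 -0.26]
```

move_arm(
  series=[
    [1,2,-0.5,1.5,0,0],
    [1,2,-1,0,0,0],
    [1,1.5,-1.5,0,0,0],
    [1,1,-1.5,0,0,0],
    [0.95,0.5,-2,0,0,0],
    [0,0,-2,0,0,0],
    [0,0,0,0,0,0],
  ],
)

```text
clock: 3.2
position: [0.4216, 0.144, 0.2011]
ee_rot: [1.908, 1.993, 0.482]
force: [-0.2, 0.2, 0.8]
width: 0.004
```

```bash
python3 -c "
from wf import *
R=ROT(P[3],np.pi/6)
delta(P[:3]+R@[0,0,.092+.019],tool(P[3],np.pi/6)); print(monitor.observe()['joints'].round(2))
S,T=cam('scene'),cam('top')
z=lambda c,x,y:cv2.resize(cv2.cvtColor(c[0]['color'],4)[y:y+130,x:x+100],None,fx=4,fy=4,interpolation=2)
cv2.imwrite('pics/z3.png',np.hstack([z(S,340,180),z(T,195,210)]))"
```

```text
t 3.2 pos [0.4216 0.144  0.2011] F [-0.2  0.2  0.8] w 0.004 d_cm [ 4.52  3.86 -4.73] turn [ 0.7 -2.2  0.5]
[ 0.49  0.14 -1.2   2.34  0.93  0.54 -1.41]
```

View pics/z3.png

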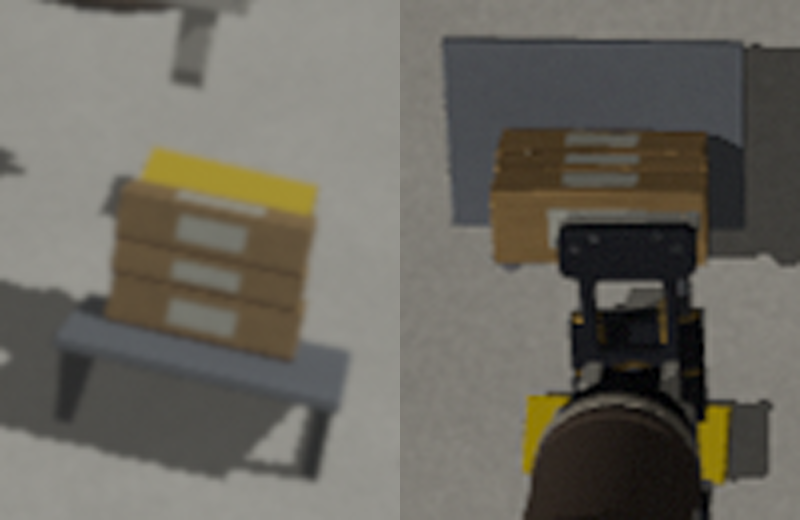

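The gripper is held over the low side of the stack and lags the command, because joint 3 is near its limit. I'll continue slowly and see whether the arm gets there.

move_arm(
  series=[
    [0.6,0.6,0,0,0,0],
    [0.6,0.6,0,0,0,0],
    [0.6,0.6,0,0,0,0],
    [0.6,0.6,0,0,0,0],
    [0,0,0,0,0,0],
  ],
)

```text
clock: 3.8
position: [0.4477, 0.1686, 0.204]
ee_rot: [1.908, 1.988, 0.487]
force: [-0.1, 0.2, -0.0]
width: 0.001
```

```bash
python3 -c "
from wf import *
R=ROT(P[3],np.pi/6)
delta(P[:3]+R@[0,0,.092+.019],tool(P[3],np.pi/6)); print(monitor.observe()['joints'].round(2))"
```

```text
t 3.8 pos [0.4477 0.1686 0.204 ] F [-0.1  0.2 -0. ] w 0.001 d_cm [ 1.92  1.4  -5.02] turn [ 0.6 -2.   0.6]
[ 0.38  0.22 -1.17  2.27  1.    0.63 -1.5 ]
```

move_arm(
  series=[
    [0.3,0.5,-0.5,0.3,-1,0.3],
    [0.3,0.5,-1,0.3,-1,0.3],
    [0.07,0.34,-1.35,0,0,0],
    [0,0,0,0,0,0],
  ],
)

```text
clock: 4.2
position: [0.4526, 0.1809, 0.1735]
ee_rot: [1.883, 1.981, 0.526]
force: [0.1, 0.3, -0.4]
width: 0.005
```

```bash
python3 -c "
from wf import *
R=ROT(P[3],np.pi/6)
delta(P[:3]+R@[0,0,.092+.019],tool(P[3],np.pi/6)); print(monitor.observe()['joints'].round(2))"
```

```text
t 4.2 pos [0.4526 0.1809 0.1735] F [ 0.1  0.3 -0.4] w 0.005 d_cm [ 1.42  0.17 -1.97] turn [ 0.1 -0.2 -0. ]
[ 0.23  0.3  -1.08  2.33  1.24  0.64 -1.77]
```

move_arm(
  series=[
    [0.4,0.05,-0.5,0,0,0],
    [0.35,0.05,-0.5,0,0,0],
    [0.1,0,-0.17,0,0,0],
    [0,0,0,0,0,0],
  ],
)

```text
clock: 4.6
position: [0.4622, 0.1819, 0.1629]
ee_rot: [1.884, 1.978, 0.528]
force: [-0.1, -0.4, -0.3]
width: 0.002
```

move_arm(
  series=[
    [0.1,0,-0.17,0,0,0],
    [0.1,0,-0.17,0,0,0],
    [0,0,0,0,0,0],
  ],
)

```text
clock: 4.9
position: [0.4641, 0.182, 0.1595]
ee_rot: [1.883, 1.978, 0.529]
force: [0.3, 0.3, 0.1]
width: 0.005
```

move_arm(
  series=[
    [0.1,0,-0.17,0,0,0],
    [0,0,0,0,0,0],
  ],
)

```text
clock: 5.1
position: [0.4651, 0.1821, 0.1578]
ee_rot: [1.883, 1.979, 0.529]
force: [0.1, 0.7, 0.4]
width: 0.005
```

move_arm(
  series=[
    [0.1,0,-0.17,0,0,0],
    [0,0,0,0,0,0],
  ],
)

```text
clock: 5.3
position: [0.4661, 0.1821, 0.1561]
ee_rot: [1.883, 1.978, 0.529]
force: [-0.4, 0.1, 0.2]
width: 0.005
```

move_arm(
  series=[
    [0.1,0,-0.17,0,0,0],
    [0,0,0,0,0,0],
  ],
)

```text
clock: 5.5
position: [0.4671, 0.1821, 0.1543]
ee_rot: [1.883, 1.979, 0.529]
force: [-0.0, 0.9, -0.8]
width: 0.005
```

move_arm(
  series=[
    [0.1,0,-0.17,0,0,0],
    [0,0,0,0,0,0],
  ],
)

```text
clock: 5.7
position: [0.4681, 0.1821, 0.1526]
ee_rot: [1.883, 1.978, 0.529]
force: [0.4, 0.0, 0.3]
width: 0.004
```

move_arm(
  series=[
    [0.1,0,-0.17,0,0,0],
    [0,0,0,0,0,0],
  ],
)

```text
clock: 5.9
position: [0.4691, 0.1821, 0.151]
ee_rot: [1.883, 1.979, 0.529]
force: [0.1, -0.5, -0.5]
width: 0.005
```

move_arm(
  series=[
    [0.1,0,-0.17,0,0,0],
    [0,0,0,0,0,0],
  ],
)

```text
clock: 6.1
position: [0.4701, 0.1821, 0.1492]
ee_rot: [1.883, 1.978, 0.529]
force: [-0.6, -0.3, 0.0]
width: 0.007
```

move_arm(
  series=[
    [0.1,0,-0.17,0,0,0],
    [0,0,0,0,0,0],
  ],
)

```text
clock: 6.3
position: [0.4711, 0.1821, 0.1476]
ee_rot: [1.883, 1.979, 0.529]
force: [-0.3, -1.3, -0.4]
width: 0.007
```

move_arm(
  series=[
    [0.1,0,-0.17,0,0,0],
    [0,0,0,0,0,0],
  ],
)

```text
clock: 6.5
position: [0.4727, 0.1823, 0.1469]
ee_rot: [1.882, 1.977, 0.53]
force: [-2.8, -1.9, 10.4]
width: -0.001
```

move_arm(
  series=[
    [-0.8,0,1.2,0,0,0],
    [-1.2,0,2,0,0,0],
    [0,0,0,0,0,0],
  ],
  grip=1,
)

```text
clock: 6.8
position: [0.4518, 0.183, 0.1798]
ee_rot: [1.881, 1.978, 0.532]
force: [0.7, 0.3, -0.6]
width: 0.218
```

```bash
cat > cf.py <<'E'
from wf import *
S,T=cam('scene'),cam('top'); h=.092
for c,n in((S,'scene'),(T,'top')): c[0]['color']=cv2.cvtColor(cv2.imread(f'pics/{n}0.png'),4)
t=rect(-.025,.025,-.065,.065,h); b=rect(-.0454,.0846,-.095,.095,0)
back=lambda z:((.025,-.065,z),(.025,.065,z)); vert=lambda y:((.025,y,0),(.025,y,h))
ET=[*t.values(),back(0),b['+x'],vert(.065),vert(-.065)]
ES=[t['+x'],back(0),back(.034),back(.058),vert(.065),vert(-.065)]
GG=[(T,ET,grads(T,1.)),(S,ES,grads(S,1.))]
n0=np.array([-.4994,-.025,.866])
def mk(q):
    x,y,yaw=q; z=(-.132-.092-n0[0]*x-n0[1]*y)/n0[2]; return np.array([x,y,z]),ROT(yaw,np.pi/6)
def f(q,parts=False):
    p,R=mk(q); L=[score(c,G,np.array([e[0] for e in E])@R.T+p,np.array([e[1] for e in E])@R.T+p) for c,E,G in GG]
    return L if parts else -sum(L)
best=min((minimize(f,[x,.185,a],method='Nelder-Mead',options=dict(xatol=1e-4,fatol=1e-3)) for x in(.515,.52,.525,.53) for a in(0.02,.05)),key=lambda r:r.fun)
p,R=mk(best.x); print(best.x,p,best.fun,f(best.x,1)); print('top ctr',p+R@[0,0,h])
P0=P
for pp,l in((P[:3],'old'),):
    R2=ROT(P[3],np.pi/6);print([score(c,G,np.array([e[0] for e in E])@R2.T+pp,np.array([e[1] for e in E])@R2.T+pp) for c,E,G in GG])
W=[]
for c,E,_ in GG:
    im=cv2.resize(cv2.cvtColor(c[0]['color'],4),None,fx=4,fy=4,interpolation=2)
    for a,bb in E:
        q=((proj(c,np.array([a,bb])@R.T+p)+.5)*4-.5).round().astype(int); cv2.line(im,q[0].tolist(),q[1].tolist(),(0,255,0),1)
    u=(proj(c,p)[0]*4).astype(int); W.append(im[u[1]-220:u[1]+180,u[0]-200:u[0]+200])
cv2.imwrite('pics/z4.png',np.hstack(W))
E
python3 cf.py
```

```text
[0.52409404 0.18447216 0.02516737] [0.52409404 0.18447216 0.0488965 ] -398.78423863619275 [np.float64(229.31056787398543), np.float64(169.47367076220735)]
top ctr [0.47810861 0.18331459 0.12857084]
[np.float64(223.50071151353524), np.float64(198.1736620829342)]
```

View pics/z4.png

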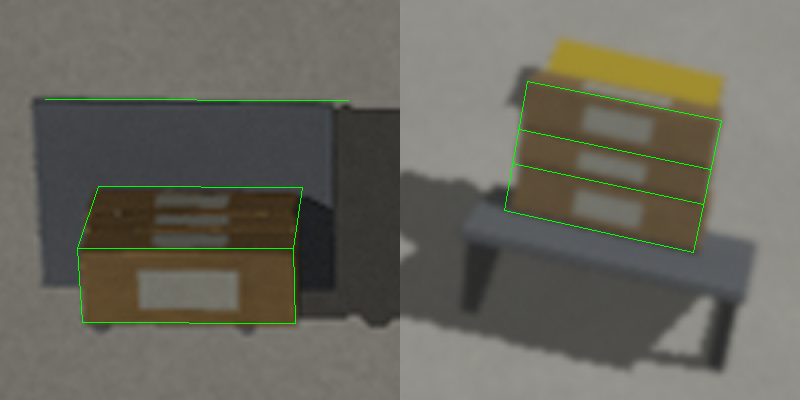

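With the contact-based height the top-view overlay fits well (face at (80..296, 248..322)). The scene overlay is rotated by 2 px or so, which points to a scene calibration error, so I trust the touch for height and the top view for yaw. Now I'll open the jaws and go down to a depth of 11–12 mm.

move_arm(
  series=[
    [0,0,0,0,0,0],
    [0,0,0,0,0,0],
    [0.2,0,-0.5,0,0,0],
    [0.2,0,-0.5,0,0,0],
    [0.25,0,-0.5,0,0,0],
    [0.25,0.05,-0.5,0,0,0],
    [0,0,0,0,0,0],
  ],
  grip=1,
)

```text
clock: 7.6
position: [0.461, 0.1826, 0.157]
ee_rot: [1.884, 1.979, 0.527]
force: [-0.0, 0.7, -0.8]
width: 0.91
```

move_arm(
  series=[
    [0.5,0,-0.87,0,0,0],
    [0.5,0.05,-0.87,0,0,0],
    [0.5,0,-0.87,0,0,0],
    [0.5,0,-0.87,0,0,0],
    [0.4,0,-0.6,0,0,0],
    [0,0,0,0,0,0],
  ],
)

```text
clock: 8.2
position: [0.4851, 0.183, 0.1165]
ee_rot: [1.884, 1.979, 0.528]
force: [1.2, 0.4, 0.0]
width: 1.001
```

```bash
python3 -c "
from wf import *
p=monitor.observe()['position']; print('n',p@[-.4994,-.025,.866],'t',p@[.865,.044,.5])
delta(p,tool(.04,np.pi/6)); print(monitor.observe()['joints'].round(2))"
```

```text
n -0.14593186183094287 t 0.4859039734289884
t 8.2 pos [0.4851 0.183  0.1165] F [1.2 0.4 0. ] w 1.001 d_cm [0. 0. 0.] turn [ 0.1 -0.1 -0.5]
[ 0.12  0.47 -0.97  2.33  1.53  0.69 -2.  ]
```

move_arm(
  series=[
    [-0.1,0,0.18,0,0,0],
    [0,0,0,0,0,0],
    [0,0,0,0,0,0],
    [0,0,0,0,0,0],
    [0,0,0,0,0,0],
    [0,0,0,0,0,0],
    [0,0,0,0,0,0],
  ],
  grip=0,
  force=20,
)

```text
clock: 8.9
position: [0.4839, 0.1831, 0.1191]
ee_rot: [1.883, 1.979, 0.529]
force: [-1.3, -1.4, 2.7]
width: 0.543
```

move_arm(
  series=[
    [0,0,0,0,0,0],
    [0,0,0,0,0,0],
  ],
)

```text
clock: 9.1
position: [0.484, 0.1831, 0.1191]
ee_rot: [1.883, 1.978, 0.529]
force: [-2.3, -0.3, 3.4]
width: 0.548
```

move_arm(
  series=[
    [-0.1,0,0.17,0,0,0],
    [-0.25,-0.01,0.43,0,0,0],
    [-0.5,-0.02,0.87,0,0,0],
    [-0.5,-0.02,0.87,0,0,0],
    [-0.5,0,1.2,0,0,0],
    [-0.5,0,2,0,0,0],
    [0,0,2,0,0,0],
    [0,0,1,0,0,0],
  ],
)

```text
clock: 9.9
position: [0.4605, 0.1833, 0.2062]
ee_rot: [1.882, 1.978, 0.531]
force: [-0.5, -0.0, -1.1]
width: 0.548
```

```bash
python3 -c "
from wf import *
s=monitor.observe();print(s['position'],s['force'],s['width'],s['joints'].round(2))
S,T=cam('scene'),cam('top')
z=lambda c,x,y:cv2.resize(cv2.cvtColor(c[0]['color'],4)[y:y+130,x:x+100],None,fx=4,fy=4,interpolation=2)
cv2.imwrite('pics/z5.png',np.hstack([z(S,340,180),z(T,195,210)]))"
```

```text
[0.4604977  0.18328377 0.2061938 ] [-0.49525097 -0.03211804 -1.09825253] 0.5481250044619139 [ 0.3   0.23 -1.11  2.27  1.08  0.63 -1.58]
```

View pics/z5.png

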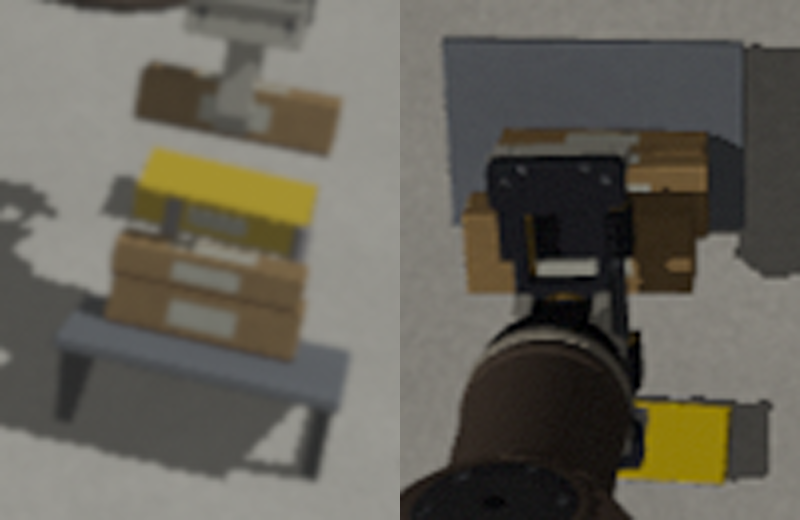

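The slim box stays on the rack at about (210,270 in the crop), and the top box is held cleanly by the jaws. I'll set it down flat on the bare table around (0.51, -0.01).

move_arm(
  series=[
    [0,-1,1,0,0,0],
    [0.5,-2.5,0,-0.2,5,0],
    [0.5,-2.5,0,-0.2,5,0],
    [1,-3,0,-0.2,5,0],
    [1,-3,0,-0.2,5,0],
    [1,-3,0,-0.2,5,0],
    [1,-2.5,0,-0.2,5,0],
    [0,-1,0,0,0,0],
  ],
)

```text
clock: 10.8
position: [0.5119, -0.0012, 0.2122]
ee_rot: [2.168, 2.261, 0.017]
force: [0.0, 0.6, -3.3]
width: 0.546
```

move_arm(
  series=[
    [0,-1,-1.5,0,0,0],
    [0,0,-2.5,0,0,0],
    [0,0,-2.5,0,0,0],
    [0,0,-2,0,0,0],
    [0,0,0,0,0,0],
  ],
)

```text
clock: 11.3
position: [0.5065, -0.0075, 0.126]
ee_rot: [2.158, 2.269, 0.015]
force: [-0.5, -0.7, -1.6]
width: 0.546
```

```bash
python3 -c "
from wf import *
delta(np.array([.51,-.012,.0235]),tool(.04,0.)); print(monitor.observe()['joints'].round(2))"
```

```text
t 11.3 pos [ 0.5065 -0.0075  0.126 ] F [-0.5 -0.7 -1.6] w 0.546 d_cm [  0.35  -0.45 -10.25] turn [ 0.   0.8 -0.6]
[ 0.65  0.61 -1.05  1.95  0.66  0.95 -0.67]
```

move_arm(
  series=[
    [0.3,-0.4,-2,0,0.8,0],
    [0,0,-2.5,0,0,0],
    [0,0,-2.5,0,0,0],
    [0,0,-1.5,0,0,0],
    [0,0,-0.8,0,0,0],
    [0,0,-0.4,0,0,0],
    [0,0,0,0,0,0],
  ],
)

```text
clock: 12.0
position: [0.5129, -0.0113, 0.0324]
ee_rot: [2.165, 2.272, 0.006]
force: [-0.2, 0.9, -2.1]
width: 0.549
```

move_arm(
  series=[
    [0,0,-0.2,0,0,0],
    [0,0,-0.2,0,0,0],
    [0,0,0,0,0,0],
  ],
)

```text
clock: 12.3
position: [0.5129, -0.0116, 0.0283]
ee_rot: [2.166, 2.272, 0.006]
force: [0.4, 0.4, -1.5]
width: 0.545
```

move_arm(
  series=[
    [0,0,-0.2,0,0,0],
    [0,0,-0.15,0,0,0],
    [0,0,0,0,0,0],
  ],
)

```text
clock: 12.6
position: [0.5128, -0.0116, 0.0245]
ee_rot: [2.166, 2.272, 0.006]
force: [0.5, -1.0, 0.6]
width: 0.549
```

move_arm(
  series=[
    [0,0,-0.1,0,0,0],
    [0,0,0,0,0,0],
  ],
)

```text
clock: 12.8
position: [0.5131, -0.0116, 0.0238]
ee_rot: [2.165, 2.272, 0.006]
force: [0.6, -1.6, 1.1]
width: 0.546
```

move_arm(
  series=[
    [0,0,-0.1,0,0,0],
    [0,0,0,0,0,0],
  ],
)

```text
clock: 13.0
position: [0.5131, -0.0116, 0.0236]
ee_rot: [2.165, 2.271, 0.006]
force: [-1.8, -2.2, 14.2]
width: 0.543
```

Table contact came at TCP z 23.8 mm, so the grip depth was about 10 mm. I'll release and go back over the slim box.

move_arm(
  series=[
    [0,0,0.1,0,0,0],
    [0,0,0,0,0,0],
    [0,0,0,0,0,0],
    [0,0,0,0,0,0],
    [0,0,0,0,0,0],
  ],
  grip=1,
)

```text
clock: 13.5
position: [0.5126, -0.0115, 0.0234]
ee_rot: [2.166, 2.273, 0.006]
force: [0.6, 0.6, 0.5]
width: 0.93
```

move_arm(
  series=[
    [0,0,1,0,0,0],
    [0,0,2,0,0,0],
    [0,0,3,0,0,0],
    [0,0,4,0,0,0],
    [0,0,4,0,0,0],
    [0,0,3,0,0,0],
    [-1,2.5,0,0.2,-5,0],
    [-1,3,0,0.2,-5,0],
  ],
)

```text
clock: 14.3
position: [0.4938, 0.044, 0.1951]
ee_rot: [2.078, 2.175, 0.202]
force: [-0.1, 0.5, -1.0]
width: 0.997
```

move_arm(
  series=[
    [-1,3,0,0.2,-5,0],
    [-1,3,0,0.2,-5,0],
    [-1,3,0,0.2,-5,0],
    [-1,3,0,0.2,-5,0],
    [0,2,0,0,0,0],
    [0,0,0,0,0,0],
  ],
)

```text
clock: 14.9
position: [0.4569, 0.1733, 0.194]
ee_rot: [1.895, 1.996, 0.494]
force: [-0.2, 0.3, 0.5]
width: 0.999
```

Run:
```python
from wf import *
n=np.array([-.4994,-.02,.866]); G1=np.array([.4840,.1831,.1191])
for k in(-.0268,.015): delta(G1+k*n,tool(.04,np.pi/6))
print(monitor.observe()['joints'].round(2))
T=cam('top')
o=rect(-.025,.025,-.065,.065,.034); fit((.513,-.0116,0,.04),[(T,[*o.values()])],0.,sig=(1.5,.8),free=(1,1,0,1))
```

```text
t 14.9 pos [0.4569 0.1733 0.194 ] F [-0.2  0.3  0.5] w 0.999 d_cm [ 4.05  1.03 -9.82] turn [ 0.6 -1.7 -0.5]
t 14.9 pos [0.4569 0.1733 0.194 ] F [-0.2  0.3  0.5] w 0.999 d_cm [ 1.96  0.95 -6.2 ] turn [ 0.6 -1.7 -0.5]
[ 0.23  0.22 -1.01  2.28  1.03  0.59 -1.52]
1.5 [ 0.5108 -0.0117  0.      0.0267] 1.53 -129.0
0.8 [ 0.5105 -0.012   0.      0.0443] 2.54 -160.3
```

move_arm(
  series=[
    [0.5,0.4,-0.7,0.3,-0.9,-0.2],
    [0.5,0.4,-1,0.3,-0.8,-0.3],
    [0.4,0.15,-1.5,0,0,0],
    [0.3,0,-1.5,0,0,0],
    [0.26,0,-1.5,0,0,0],
    [0,0,0,0,0,0],
  ],
)

```text
clock: 15.55
position: [0.4768, 0.1777, 0.1292]
ee_rot: [1.9, 1.965, 0.52]
force: [-1.0, -0.5, -0.9]
width: 0.999
```

Run:
```python
from wf import *
n=np.array([-.4994,-.02,.866]); G1=np.array([.4840,.1831,.1191])
for k in(-.0268,.015): delta(G1+k*n,tool(.04,np.pi/6))
```

```text
t 15.55 pos [0.4768 0.1777 0.1292] F [-1.  -0.5 -0.9] w 0.999 d_cm [ 2.06  0.6  -3.33] turn [ 0.1 -0.3  0.4]
t 15.55 pos [0.4768 0.1777 0.1292] F [-1.  -0.5 -0.9] w 0.999 d_cm [-0.03  0.51  0.29] turn [ 0.1 -0.3  0.4]
```

move_arm(
  series=[
    [0,0.5,0,0,0,0],
    [0.5,0.1,-0.8,0,0,0],
    [0.5,0,-0.8,0,0,0],
    [0.5,0,-0.8,0,0,0],
    [0.4,0,-0.6,0,0,0],
    [0,0,0,0,0,0],
  ],
)

```text
clock: 16.15
position: [0.4965, 0.1853, 0.101]
ee_rot: [1.898, 1.964, 0.524]
force: [0.3, 0.3, -0.5]
width: 0.999
```

Run:
```python
from wf import *
n=np.array([-.4994,-.02,.866]); G1=np.array([.4840,.1831,.1191])
delta(G1-.0268*n,tool(.04,np.pi/6)); p=monitor.observe()['position']; print('depth along n from G1',(p-G1)@n,monitor.observe()['joints'].round(2))
```

```text
t 16.15 pos [0.4965 0.1853 0.101 ] F [ 0.3  0.3 -0.5] w 0.999 d_cm [ 0.09 -0.16 -0.51] turn [ 0.  -0.1  0.3]
depth along n from G1 -0.022019146343302404 [ 0.02  0.48 -0.85  2.32  1.58  0.66 -2.06]
```

move_arm(
  series=[
    [0.04,-0.1,-0.25,0,0,0],
    [0.05,-0.05,-0.27,0,0,0],
    [0,0,0,0,0,0],
  ],
)

```text
clock: 16.45
position: [0.4968, 0.1838, 0.0956]
ee_rot: [1.897, 1.965, 0.524]
force: [-0.3, -0.4, 0.1]
width: 1.0
```

Run:
```python
from wf import *
n=np.array([-.4994,-.02,.866]); G1=np.array([.4840,.1831,.1191])
delta(G1-.0268*n,tool(.04,np.pi/6)); p=monitor.observe()['position']; print('depth along n from G1',(p-G1)@n)
```

```text
t 16.45 pos [0.4968 0.1838 0.0956] F [-0.3 -0.4  0.1] w 1.0 d_cm [ 0.05 -0.01  0.03] turn [ 0.  -0.1  0.3]
depth along n from G1 -0.02676093102247938
```

move_arm(
  series=[
    [-0.05,0,0.09,0,0,0],
    [0,0,0,0,0,0],
    [0,0,0,0,0,0],
    [0,0,0,0,0,0],
    [0,0,0,0,0,0],
    [0,0,0,0,0,0],
    [0,0,0,0,0,0],
    [0,0,0,0,0,0],
  ],
  grip=0,
  force=25,
)

```text
clock: 17.25
position: [0.4964, 0.184, 0.0966]
ee_rot: [1.897, 1.965, 0.524]
force: [-0.4, -0.6, 0.2]
width: 0.544
```

move_arm(
  series=[
    [-0.05,0,0.09,0,0,0],
    [-0.1,0,0.17,0,0,0],
    [-0.25,-0.01,0.43,0,0,0],
    [-0.4,-0.02,0.7,0,0,0],
    [-0.5,-0.02,0.87,0,0,0],
    [-0.5,0,0.87,0,0,0],
    [0,0,0,0,0,0],
  ],
)

```text
clock: 17.95
position: [0.4783, 0.1838, 0.1291]
ee_rot: [1.895, 1.965, 0.526]
force: [-0.6, -0.2, -0.9]
width: 0.544
```

```bash
python3 -c "
from wf import *
s=monitor.observe();print(s['position'],s['force'],s['width'],s['joints'].round(2))
S,T=cam('scene'),cam('top')
z=lambda c,x,y:cv2.resize(cv2.cvtColor(c[0]['color'],4)[y:y+130,x:x+100],None,fx=4,fy=4,interpolation=2)
cv2.imwrite('pics/z6.png',np.hstack([z(S,340,180),z(T,195,210)]))"
```

```text
[0.47831382 0.18384396 0.1290869 ] [-0.59535445 -0.20443441 -0.9046909 ] 0.5436962610264453 [ 0.04  0.39 -0.88  2.33  1.45  0.63 -1.97]
```

View pics/z6.png

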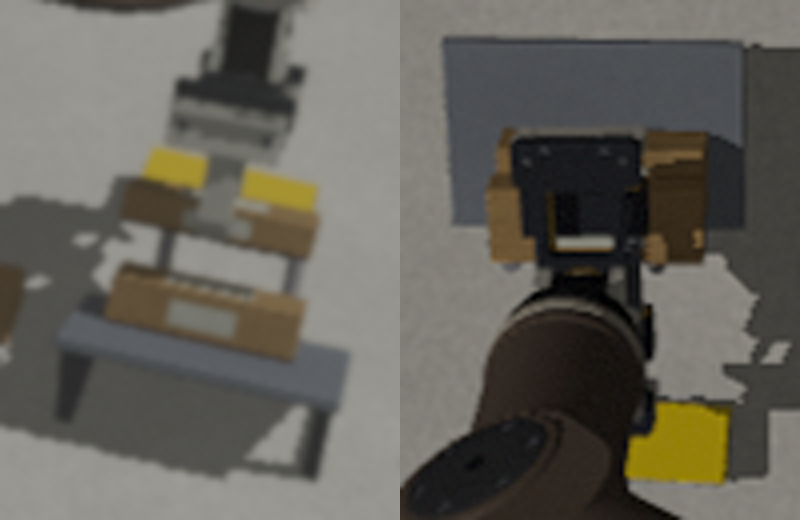

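The slim box is held at about (220,215), and the bottom box stayed on the rack between the pins. I'll carry it over to the tray.

move_arm(
  series=[
    [-0.5,0,2,0,0,0],
    [0,-1,3,0,0,0],
    [0,-2.5,2,-0.2,5,0],
    [0.8,-3.5,0.5,-0.2,5,0],
    [1,-4,0,-0.2,5,0],
    [1,-4,0,-0.2,5,0],
    [1,-4,0,-0.2,5,0],
    [1,-4,0,-0.2,5,0],
  ],
)

```text
clock: 18.85
position: [0.5183, -0.0223, 0.1901]
ee_rot: [2.136, 2.208, 0.066]
force: [2.0, 0.4, -1.5]
width: 0.541
```

move_arm(
  series=[
    [1,-4,0,0,0,0.5],
    [1,-4,0,0,0,1],
    [0.5,-4,0,0,0,1],
    [0,-4,0,0,0,1],
    [0,-2,0,0,0,0],
    [0,0,0,0,0,0],
  ],
)

```text
clock: 19.45
position: [0.5423, -0.2048, 0.1885]
ee_rot: [2.074, 2.265, 0.069]
force: [0.2, 0.5, -1.5]
width: 0.542
```

```bash
python3 -c "
from wf import *
delta(np.array([.551,-.24,.0275]),tool(.1,0.)); print(monitor.observe()['joints'].round(2))"
```

```text
t 19.45 pos [ 0.5423 -0.2048  0.1885] F [ 0.2  0.5 -1.5] w 0.542 d_cm [  0.87  -3.52 -16.1 ] turn [0.8 4.7 0.7]
[ 0.97  0.58 -1.02  1.77  0.59  1.03 -0.16]
```

move_arm(
  series=[
    [0.4,-1.8,0,0.4,2.4,0.3],
    [0.4,-1.7,-1,0.4,2.3,0.4],
    [0,0,-3,0,0,0],
    [0,0,-3.5,0,0,0],
    [0,0,-3,0,0,0],
    [0,0,-2.5,0,0,0],
    [0,0,-1,0,0,0],
    [0,0,0,0,0,0],
  ],
)

```text
clock: 20.25
position: [0.5505, -0.234, 0.0488]
ee_rot: [-2.097, -2.336, -0.003]
force: [0.0, -0.2, -1.2]
width: 0.541
```

```bash
python3 -c "
from wf import *
delta(np.array([.551,-.24,.0275]),tool(.1,0.))"
```

```text
t 20.25 pos [ 0.5505 -0.234   0.0488] F [ 0.  -0.2 -1.2] w 0.541 d_cm [ 0.05 -0.6  -2.13] turn [-0.2 -0.  -0.4]
```

move_arm(
  series=[
    [0,-0.6,0,0,0,0],
    [0,0,-0.8,0,0,0],
    [0,0,-0.6,0,0,0],
    [0,0,-0.4,0,0,0],
    [0,0,0,0,0,0],
  ],
)

```text
clock: 20.75
position: [0.5508, -0.2408, 0.0317]
ee_rot: [-2.1, -2.337, -0.004]
force: [0.6, -1.0, -0.8]
width: 0.546
```

move_arm(
  series=[
    [0,0,-0.15,0,0,0],
    [0,0,0,0,0,0],
  ],
)

```text
clock: 20.95
position: [0.5513, -0.2408, 0.0307]
ee_rot: [2.099, 2.337, 0.004]
force: [0.0, 0.1, -1.8]
width: 0.543
```

move_arm(
  series=[
    [0,0,-0.15,0,0,0],
    [0,0,0,0,0,0],
  ],
)

```text
clock: 21.15
position: [0.5512, -0.2409, 0.0291]
ee_rot: [2.099, 2.337, 0.004]
force: [0.5, 0.7, -1.9]
width: 0.545
```

move_arm(
  series=[
    [0,0,-0.12,0,0,0],
    [0,0,0,0,0,0],
  ],
)

```text
clock: 21.35
position: [0.5514, -0.241, 0.0282]
ee_rot: [2.099, 2.336, 0.004]
force: [-0.4, -0.7, 1.1]
width: 0.544
```

move_arm(
  series=[
    [0,0,-0.1,0,0,0],
    [0,0,0,0,0,0],
  ],
)

```text
clock: 21.55
position: [0.5515, -0.2409, 0.0279]
ee_rot: [2.099, 2.336, 0.004]
force: [-4.2, 0.0, 9.5]
width: 0.543
```

move_arm(
  series=[
    [0,0,0.05,0,0,0],
    [0,0,0,0,0,0],
    [0,0,0,0,0,0],
    [0,0,0,0,0,0],
    [0,0,0,0,0,0],
  ],
  grip=0.85,
)

```text
clock: 22.05
position: [0.5513, -0.2408, 0.0274]
ee_rot: [2.099, 2.337, 0.004]
force: [0.3, 0.6, 0.3]
width: 0.843
```

move_arm(
  series=[
    [0,0,1,0,0,0],
    [0,0,2,0,0,0],
    [0,0,3,0,0,0],
    [0,0,3,0,0,0],
    [0,2,3,0,0,0],
    [-0.8,4,0,0,0,-1.5],
    [-1,4,0,0,0,-1],
    [-1,4,0,0,0,-1],
  ],
  grip=1,
)

```text
clock: 22.85
position: [0.5229, -0.0995, 0.1485]
ee_rot: [2.17, 2.269, 0.005]
force: [0.3, -0.3, 0.3]
width: 1.004
```

move_arm(
  series=[
    [-1,4,0,0,0,0],
    [0,3,0,0,0,0],
    [0,1.9,0,0,0,0],
    [0,0,-2,0,0,0],
    [0,0,-2,0,0,0],
    [0,0,0,0,0,0],
  ],
)

```text
clock: 23.45
position: [0.5119, -0.012, 0.1063]
ee_rot: [-2.168, -2.272, -0.001]
force: [-0.5, -0.5, 0.5]
width: 1.001
```

Run:
```python
from wf import *
delta(np.array([.5128,-.0116,.0236]),tool(.04,0.)); print(monitor.observe()['joints'].round(2))
T=cam('top'); S=cam('scene'); o=rect(-.025,.025,-.065,.065,.030); fit((.551,-.241,0,.1),[(T,[*o.values()])],0.,sig=(1.5,.8),free=(1,1,0,1))
print([o['rect'] for o in outline_of('scene','slim_box')[:1]])
```

```text
t 23.45 pos [ 0.5119 -0.012   0.1063] F [-0.5 -0.5  0.5] w 1.001 d_cm [ 0.09  0.04 -8.27] turn [-0.1 -0.  -0.4]
[ 0.59  0.61 -0.95  1.95  0.63  0.91 -0.63]
1.5 [ 0.5593 -0.2397  0.      0.1096] 6.28 -73.4
0.8 [ 0.5597 -0.2395  0.      0.0738] 4.23 -87.8
[[221.2, 230.5, 45.8, 25.1]]
```

move_arm(
  series=[
    [0.1,0,-2.5,0,0,0],
    [0,0,-3,0,0,0],
    [0,0,-1.5,0,0,0],
    [0,0,-1,0,0,0],
    [0,0,-0.25,0,0,0],
    [0,0,0,0,0,0],
  ],
)

```text
clock: 24.2
position: [0.5147, -0.0117, 0.0255]
ee_rot: [2.169, 2.271, 0.005]
force: [0.3, -0.1, 0.6]
width: 1.0
```

move_arm(
  series=[
    [0,0,0,0,0,0],
    [0,0,0,0,0,0],
    [0,0,0,0,0,0],
    [0,0,0,0,0,0],
    [0,0,0,0,0,0],
    [0,0,0,0,0,0],
    [0,0,0,0,0,0],
    [0,0,0,0,0,0],
  ],
  grip=0,
  force=20,
)

```text
clock: 25.0
position: [0.5141, -0.0119, 0.025]
ee_rot: [2.17, 2.271, 0.004]
force: [-0.8, -0.0, 2.5]
width: 0.546
```

move_arm(
  series=[
    [0,0,1,0,0,0],
    [0,0,2,0,0,0],
    [0,0,3,0,0,0],
    [0,0,4,0,0,0],
    [0,0,4,0,0,0],
    [0,0,4,0,0,0],
    [-1,2.5,0,0.2,-5,0],
    [-1,3,0,0.2,-5,0],
  ],
)

```text
clock: 25.8
position: [0.4954, 0.0435, 0.2066]
ee_rot: [2.082, 2.174, 0.201]
force: [-0.6, -0.3, -1.1]
width: 0.547
```

move_arm(
  series=[
    [-1,3,0,0.2,-5,0],
    [-1,3,0,0.2,-5,0],
    [-1,3,0,0.2,-5,0],
    [-1,3,0,0.2,-5,0],
    [0,2,0,0,0,0],
    [0,0,0,0,0,0],
  ],
)

```text
clock: 26.4
position: [0.458, 0.1736, 0.2054]
ee_rot: [1.898, 1.996, 0.496]
force: [0.5, 0.1, -1.5]
width: 0.541
```

```bash
cat > g.py <<'E'
from wf import *
import sys
n=np.array([-.4994,-.02,.866]); G1=np.array([.4840,.1831,.1191])
for k in(-.0240,.02): delta(G1+k*n,tool(.04,np.pi/6))
s=monitor.observe(); p=s['position']; print('along n',(p-G1)@n,s['joints'].round(2))
E
python3 g.py
```

```text
t 26.4 pos [0.458  0.1736 0.2054] F [ 0.5  0.1 -1.5] w 0.541 d_cm [  3.8   1.  -10.7] turn [ 0.5 -1.7 -0.5]
t 26.4 pos [0.458  0.1736 0.2054] F [ 0.5  0.1 -1.5] w 0.541 d_cm [ 1.6   0.91 -6.89] turn [ 0.5 -1.7 -0.5]
along n 0.08786305864514815 [ 0.22  0.19 -0.97  2.26  0.95  0.57 -1.43]
```

move_arm(
  series=[
    [0.3,0.3,0,0.3,-0.9,-0.2],
    [0.3,0.3,-0.5,0.2,-0.8,-0.3],
    [0.1,0.3,-1,0,0,0],
    [0,0,-1.5,0,0,0],
    [0,0,-1.5,0,0,0],
    [0,0,-0.5,0,0,0],
    [0,0,0,0,0,0],
  ],
)

```text
clock: 27.1
position: [0.4654, 0.1783, 0.1536]
ee_rot: [1.9, 1.964, 0.521]
force: [-0.0, 0.4, -1.3]
width: 0.543
```

```bash
python3 g.py
```

```text
t 27.1 pos [0.4654 0.1783 0.1536] F [-0.   0.4 -1.3] w 0.543 d_cm [ 3.05  0.53 -5.52] turn [ 0.  -0.2  0.4]
t 27.1 pos [0.4654 0.1783 0.1536] F [-0.   0.4 -1.3] w 0.543 d_cm [ 0.86  0.44 -1.71] turn [ 0.  -0.2  0.4]
along n 0.039202935455088295 [ 0.06  0.3  -0.87  2.33  1.31  0.58 -1.84]
```

move_arm(
  series=[
    [0,0.4,0,0,0,0.4],
    [0.05,0,0.03,0,0,0],
    [0.4,0.02,-0.7,0,0,0],
    [0.5,0.02,-0.87,0,0,0],
    [0.5,0.02,-0.87,0,0,0],
    [0,0,0,0,0,0],
  ],
)

```text
clock: 27.7
position: [0.4807, 0.1835, 0.13]
ee_rot: [1.893, 1.971, 0.526]
force: [0.1, -0.3, -0.6]
width: 0.545
```

```bash
python3 g.py
```

```text
t 27.7 pos [0.4807 0.1835 0.13  ] F [ 0.1 -0.3 -0.6] w 0.545 d_cm [ 1.53  0.   -3.17] turn [-0.  -0.1 -0. ]
t 27.7 pos [0.4807 0.1835 0.13  ] F [ 0.1 -0.3 -0.6] w 0.545 d_cm [-0.67 -0.08  0.64] turn [-0.  -0.1 -0. ]
along n 0.011074364332397868 [ 0.02  0.38 -0.84  2.33  1.44  0.6  -1.95]
```

move_arm(
  series=[
    [0.4,0,-0.8,0,0,0],
    [0.4,0,-0.8,0,0,0],
    [0.35,0,-0.6,0,0,0],
    [0.2,0,-0.35,0,0,0],
    [0,0,0,0,0,0],
  ],
)

```text
clock: 28.2
position: [0.4939, 0.1837, 0.1047]
ee_rot: [1.893, 1.971, 0.526]
force: [0.2, -0.9, -2.7]
width: 0.546
```

```bash
python3 g.py
```

```text
t 28.2 pos [0.4939 0.1837 0.1047] F [ 0.2 -0.9 -2.7] w 0.546 d_cm [ 0.21 -0.02 -0.63] turn [-0.  -0.1 -0. ]
t 28.2 pos [0.4939 0.1837 0.1047] F [ 0.2 -0.9 -2.7] w 0.546 d_cm [-1.99 -0.1   3.18] turn [-0.  -0.1 -0. ]
along n -0.017452033052180238 [ 0.    0.45 -0.81  2.33  1.57  0.62 -2.05]
```

move_arm(
  series=[
    [0.08,0,-0.17,0,0,0],
    [0.08,0,-0.17,0,0,0],
    [0,0,0,0,0,0],
  ],
)

```text
clock: 28.5
position: [0.4954, 0.1838, 0.1014]
ee_rot: [1.893, 1.971, 0.526]
force: [0.0, -0.6, -1.9]
width: 0.546
```

move_arm(
  series=[
    [0.05,0,-0.09,0,0,0],
    [0,0,0,0,0,0],
  ],
)

```text
clock: 28.7
position: [0.4959, 0.1839, 0.1006]
ee_rot: [1.892, 1.971, 0.527]
force: [-0.6, 0.0, -0.3]
width: 0.543
```

move_arm(
  series=[
    [0.05,0,-0.09,0,0,0],
    [0,0,0,0,0,0],
  ],
)

```text
clock: 28.9
position: [0.4962, 0.1841, 0.0999]
ee_rot: [1.892, 1.971, 0.527]
force: [-5.4, -1.3, 6.8]
width: 0.545
```

Contact came exactly at the predicted depth (−22.7 mm along the normal). I'll release, back off along the normal and check.

move_arm(
  series=[
    [0,0,0,0,0,0],
    [0,0,0,0,0,0],
    [0,0,0,0,0,0],
    [0,0,0,0,0,0],
    [0,0,0,0,0,0],
    [0,0,0,0,0,0],
  ],
  grip=1,
)

```text
clock: 29.5
position: [0.4964, 0.1838, 0.0996]
ee_rot: [1.893, 1.971, 0.526]
force: [0.0, -0.8, 1.1]
width: 0.987
```

move_arm(
  series=[
    [-0.25,0,0.43,0,0,0],
    [-0.5,0,0.87,0,0,0],
    [-0.8,0,1.4,0,0,0],
    [-1,0,1.8,0,0,0],
    [-1,0,2.5,0,0,0],
    [0,-2,3,0,0,0],
    [0,-4,2,0,0,0],
    [0,-4.5,0,0,0,0],
  ],
)

```text
clock: 30.3
position: [0.4619, 0.0923, 0.2143]
ee_rot: [1.888, 1.974, 0.529]
force: [0.8, -0.2, -1.0]
width: 1.003
```

move_arm(
  series=[
    [-0.5,-4.5,0,0,0,0],
    [-0.5,-4.5,0,0,0,0],
    [-0.5,-4.5,0,0,0,0],
    [-0.5,-4.5,0,0,0,0],
    [0,-4.5,0,0,0,0],
    [0,-4.5,0,0,0,0],
    [0,-4.5,0,0,0,0],
    [0,0,0,0,0,0],
  ],
)

```text
clock: 31.1
position: [0.4463, -0.1256, 0.2076]
ee_rot: [1.915, 1.981, 0.502]
force: [0.3, 0.4, 0.2]
width: 1.004
```

```bash
python3 -c "
from wf import *
s=monitor.observe();print(s['clock'],s['position'],s['force'],s['width'])
S,T=cam('scene'),cam('top')
z=lambda c,x,y,w:cv2.resize(cv2.cvtColor(c[0]['color'],4)[y:y+100,x:x+w],None,fx=2.9,fy=2.9,interpolation=2)
cv2.imwrite('pics/z7.png',np.vstack([z(S,185,200,260),z(T,200,205,260)]))"
```

```text
31.1 [ 0.4463338  -0.12557894  0.20756193] [0.30408675 0.37436698 0.18240193] 1.004349865860307
```

View pics/z7.png

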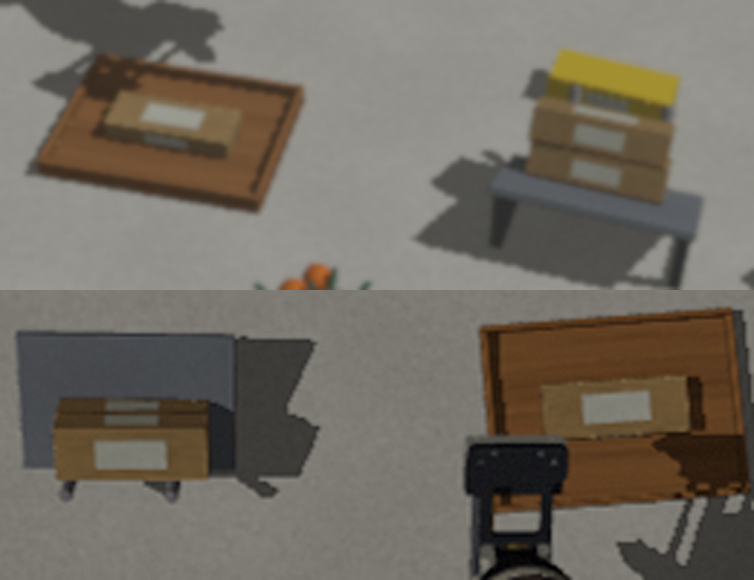

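The slim box lies flat, label up, in the middle of the tray, at (170,120) in the scene view and (615,405) in the top view. The deep box sits flush on the bottom box at (600,150) and (132,450), and the gripper is clear of everything.

```bash
python3 -c "
from h import *
print(workorder.sign_off())"
```

```text
the job is handed in; nothing more can be done
None
```

The job is done and handed in at about 31 s of robot time (limit 72 s). I lifted the top deep box off and parked it on the bare table. Then I laid the slim box in the wooden tray and put the deep box back on the bottom deep box. Each box was lowered until the wrist force showed contact before I let go.

- **Last pictures:** the slim box lies flat and label up near the middle of the tray. The deep box sits flush and square on the bottom box, which stayed on the rack. The yellow look-alike is where it was.
- **Forces:** the final approach touched at the predicted depth. Wrist readings stayed under about 15 N throughout.
- **Bystanders:** I did not re-measure the flower pot, bowl, wire reel or green look-alike at the end. The arm never came near them.
- **Disagreements:** my first camera estimate put the stack top about 9 mm too high compared with a touch test. The scene camera's overlay also stayed about 2 pixels off, so I relied on the touch and the top camera. A camera fit of the slim box in the tray read about 8 mm off in x from where the gripper released it. Contrast was poor there, and the last picture shows it well inside the tray.

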